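# Measure a turned shaft in the bench caliper and send the reading

## Task

Take the stepped shaft out of the parts tray and set it down gently, thick end down, on the granite between the jaws of the bench caliper. Slide the caliper shut until both jaws bear on the thick end with a light, definite measuring pressure, without forcing it, then let go and press the logger's send key fully down to store the reading. Leave the caliper shut on the shaft and the other two parts standing in the tray.

Things in the scene. Friction and masses are not known exactly. Their poses are not given: they have to be found in the camera images.
- station: Fixed black granite plate 200 (x) x 300 (y) x 50 mm, origin at its underside's centre, a 200 mm digital caliper clamped flat on it, display up. Steel beam 290 x 16 x 4 mm along y at x = 45, z = 68 mm, held by clamp blocks with screws (top z = 86 mm) at y = -130 and 141 mm. The 50 mm outside jaws point to -x (x = 37 to -13, z = 65 to 71 mm); fixed jaw at the -y end, moving jaw on its +y side.
- measuring_spot (a point): Point on the granite surface at station x = 12, y = -95, z = 50 mm: where the centre of the shaft's foot stands when its thick end just touches the fixed jaw, midway along the jaws (25 mm from the beam's edge, 25 mm from the tips). Axes as the station's.
- fixed_jaw: Fixed jaw; its origin is on its measuring face (which looks to the station's +y), midway along the 50 mm face, 18 mm above the granite (station x = 12, y = -115, z = 68 mm). Axes as the station's.
- moving_jaw: Moving jaw with its slider in one piece; origin in the plane of its measuring face (which looks to the station's -y), on the beam's centre line, 18 mm above the granite; the face runs from 8 to 58 mm to the -x side of the origin. Axes as the station's.
- caliper_slide (a joint): The caliper's opening in m: the gap between the two measuring faces, 0 shut, 0.12 at most; starts 0.062 to 0.105. The slider runs along the station's y (to -y closes) with about 2 N of rubbing friction, stays where it is left and does not spring back; pushing the loose shaft along the granite adds up to about 3 N.
- slider_top (a point): Middle of the top of the slider's dark housing with the display: 26 mm above the granite, 45 mm to the station's +y of the moving jaw's face. Housing 36 (station x) x 68 (y) x 16 mm, underside 10 mm above the granite; pinch it across its width or push its +y end face. Its -x side is free from 20 mm before to 19 mm past this point (jaw root before, 12 mm thumb rest after).
- shaft: The part to measure: stepped turned aluminium shaft, 85 mm tall, about 0.2 kg, standing upright in the tray: thick end 40 mm diameter from 0 to 40 mm height, then a neck 26 mm diameter up to 85 mm. Origin at the centre of its foot (thick end), z along its axis to the neck. Not fragile in a grip of some 30 N.
- bush: Flanged bush, bystander: flange 56 mm diameter x 12 mm at the bottom, body 34 mm diameter, 52 mm tall. Origin at the centre of its foot.
- pin: Plain cylindrical pin, bystander: 32 mm diameter, 70 mm tall. Origin at the centre of its foot.
- tray: Fixed yellow plastic tray 100 (x) x 270 (y) x 26 mm high, walls and floor 4 mm; the three aluminium parts stand upright on its floor in a row along its y, about 85 mm apart, in any order. Origin at the centre of its underside.
- send_key_top (a point): Centre of the upper face of the send key: a round dark push key 24 mm across, standing in a 40 mm grey collar on the light-grey logger box (110 x 160 x 36 mm) that lies on the table; the key's face is 54 mm above the table when up. It is pressed straight down.
- send_key (a joint): Travel of the send key in m: 0 up, 0.006 fully down; a spring returns it, fully down takes about 5 N.
There are look-alikes about, which are no part of the job. Leave any red look-alike of the shaft alone. Of the things that look like the part that bears send_key_top, take the one that is nearest to the robot's base at the start.

How it is judged (in metres and radians):
On the way, in this order (a step that is already met when the one before it is completed fails the run):
1. the shaft stands upright on the granite, thick end down, between the open jaws (x of shaft in the frame of station between -0.008 and 0.02 m and y of shaft in the frame of fixed_jaw above 0.017 m and y of shaft in the frame of moving_jaw below -0.017 m and z of shaft in the frame of measuring_spot below 0.003 m and angle between shaft's own z axis and vertical below 0.06 rad), for 0.1 s.
2. with the fingers off the shaft, both jaws bear on it together: the moving jaw with over 1 N, the fixed jaw with over 0.5 N (contact force between moving_jaw and shaft above 1 N and contact force between fixed_jaw and shaft above 0.5 N and contact force between the fingers and shaft below 0.1 N and angle between shaft's own z axis and vertical below 0.06 rad), for 0.2 s.
3. the send key is pressed down (over 4.5 mm) while the caliper is still shut on the shaft (opening 38 to 41.5 mm) (value of joint send_key above 0.0045 m and value of joint caliper_slide between 0.038 and 0.0415 m and y of shaft in the frame of fixed_jaw below 0.0225 m), for 0.05 s.
At the end, for the whole second after the job is handed in: The shaft stands upright (0.06 rad) at rest on the granite, its axis between the jaws and 5 mm or more inside their tips, thick end against the fixed jaw within 2.5 mm, caliper opening 38 to 41.5 mm; the send key is up; bush and pin stand in the tray within 30 mm of where they were (value of joint caliper_slide between 0.038 and 0.0415 m and x of shaft in the frame of station between -0.008 and 0.02 m and y of shaft in the frame of fixed_jaw between 0.018 and 0.0225 m and z of shaft in the frame of measuring_spot below 0.003 m and angle between shaft's own z axis and vertical below 0.06 rad and linear speed of shaft below 0.01 m/s and value of joint send_key below 0.002 m and angle between each of bush, pin's own z axis and vertical below 0.1 rad and distance of each of bush, pin from where it was at the start of the episode below 0.03 m); the robot touches nothing.
It fails at once if a jaw is forced against the shaft with more than 25 N (contact force between any of moving_jaw, fixed_jaw and shaft above 25 N).
It fails at once if the shaft is dropped or knocked: it moves faster than 0.4 m/s out of the fingers (linear speed of shaft above 0.4 m/s and contact force between the fingers and shaft below 0.1 N).
It fails at once if the bush or the pin is knocked over (angle between any of bush, pin's own z axis and vertical above 0.5 rad).
It also fails if it takes over 51 s, if anything falls off the work surface, if the arm or the gripper's body presses on something with over 40 N, if the wrist force passes 120 N, or if a joint passes its speed limit or range.

## Robot

A 6-joint arm with a two-finger parallel gripper is mounted at the origin on the work surface. World frame = base frame: x ahead of the robot, y to its left, z up, the work surface at z = 0. Lengths are in m, angles in degrees, forces in N, time in s.
With the tool pointing down it reaches from about 0.35 to 0.8 m from the base axis. Payload 7.3 kg.
Tool frame: the origin (TCP) lies at the centre of the arm's flange, where the gripper is bolted on; the fingertips stand 173 mm ahead of it and the grasp point (between the pads) lies 155 mm ahead of it; z points along the fingers, y is the line along which they close (so a half turn about z gives the same grasp; the last joint's range is limited). The gripper opens to 85 mm and grips with 20 to 120 N. Pads are 22 mm wide; open, the fingers measure 114 mm over their backs; the gripper's body (76 mm by 85 mm) begins 54 mm behind the grasp point. The pads swing forward as they close: fully open they stand 13 mm farther back than shut.
Start: joints at [-82.449, 19.595, 87.324, -0, 73.075, -8.365], TCP at [0.144, -0.505, 0.405] pointing down, gripper open.
Joint ranges: [-145.02, 145.02], [-44.19, 115.74], [2.07, 154.8], [-57.11, 237.11], [16.16, 152.29], [-177.93, 177.93]. Speed limits (degrees/s): [147.25, 147.25, 180, 180, 180, 180].

## Interface

Orientations are given as [roll, pitch, yaw] about the fixed x, y, z axes, in that order (R = Rz(yaw) Ry(pitch) Rx(roll)).
In Python, from plant import ctrl, grip, solver, vision, ticket, get_clock, get_joint_pos, get_joint_velocities, get_joint_torque, get_tcp_pos, get_tool_rot, get_contact_force, get_torque, get_gripper_width, get_finger_force gives the robot as it stands. Calls block until the motion is done:
- ctrl.goto(position, orientation): joint-space move of the TCP to a pose.
- ctrl.line_to(position, ori=None, velocity=0.15, max_force=None): straight line of the TCP; ori=None keeps the orientation; velocity is the mean speed in m/s. With max_force (N) it stops when the force on the tool has changed by that much, and returns True; else False.
- ctrl.set_joints(angles): joint-space move.
- grip(opening, f_grip=None): finger opening in m; f_grip is the grip in N (None keeps the last); returns when the fingers have stopped.
- ctrl.dwell(seconds).
- solver.inverse_kinematics(position, orientation): joint angles nearest the present ones, or None.
- vision.capture(name): name is "scene" or "top"; returns (picture, depth): 480x640x3 uint8, red, green, blue; 480x640 float32, m along the optical axis (not along the pixel's ray), 0 where there is no reading.
- vision.get_calibration(name): a dict with "intrinsics" (3x3 intrinsics, pixels), "distortion" ([k1, k2, p1, p2, k3] as OpenCV has them; the pictures are not rectified), "R" (3x3) and "t" (3): a world point X has camera coordinates R X + t. Camera axes: x right, y down, z forward; pixel columns grow to the right and rows downward; lengths in m; the calibration is good to about 2 mm. A picture is of the moment at which its call begins. get_calibration takes no time and is no camera call.
A pose or a line that the arm cannot do raises ctrl.PlanningError and nothing moves.
- ticket.hand_in(): hands the job in; it is judged then, once.
Readings, each from a call of its own:
- get_clock(): time.
- get_joint_pos(): joint angles.
- get_joint_velocities(): joint speeds.
- get_joint_torque(): joint torques, N m.
- get_tcp_pos(): TCP position.
- get_tool_rot(): TCP orientation.
- get_contact_force(): force on the tool from outside, world axes, zero at the start.
- get_torque(): the same for the moment, N m.
- get_gripper_width(): finger opening in m.
- get_finger_force(): force on a finger pad.
Only numpy, scipy, OpenCV 4.12 (cv2) and the standard library are available. Lean on these libraries where they do the work, as an engineer would, in place of code of your own. Each camera call takes 0.05 s, during which the arm holds its last target. There are 200 camera calls.

## Working session

There is one attempt and no reset: what is moved stays moved. The work goes in short steps, each a Python script; the robot and the scene stay as the last script left them, time stands still between calls to the robot, and variables do not carry over. Pictures are saved under pics/ and viewed, at most 10 in all, crops included, and the job is handed in when it is done.

```bash
mkdir -p pics; ls; python3 - <<'E'
from plant import *
import cv2,numpy as np
for n in("scene","top"):
    p,d=vision.capture(n); cv2.imwrite(f"pics/{n}0.png",p[:,:,::-1]); np.savez(f"{n}0.npz",p=p,d=d)
    c=vision.get_calibration(n); print(n,c, (d>0).mean())
print(get_clock())
E
```

```text
pics
scene {'intrinsics': array([[615.08700344,   0.        , 327.92271698],
       [  0.        , 615.08700344, 238.14188888],
       [  0.        ,   0.        ,   1.        ]]), 'distortion': array([-0.17295889,  0.        ,  0.        ,  0.        ,  0.        ]), 'R': array([[ 0.09320296,  0.99564622,  0.00134698],
       [ 0.55658728, -0.0509806 , -0.82922348],
       [-0.82554455,  0.07803579, -0.55891557]]), 't': array([-0.12741933, -0.22349318,  1.68966612])} 0.9854264322916667
top {'intrinsics': array([[594.04460279,   0.        , 327.81336311],
       [  0.        , 594.04460279, 243.1866626 ],
       [  0.        ,   0.        ,   1.        ]]), 'distortion': array([0.05610469, 0.        , 0.        , 0.        , 0.        ]), 'R': array([[ 1.84169490e-02, -9.99829955e-01, -9.36499915e-04],
       [-9.81063123e-01, -1.78906181e-02, -1.92860244e-01],
       [ 1.92810695e-01,  4.47066281e-03, -9.81225789e-01]]), 't': array([0.07773714, 0.52453105, 1.42354474])} 0.99595703125
0.1
```

View pics/top0.png

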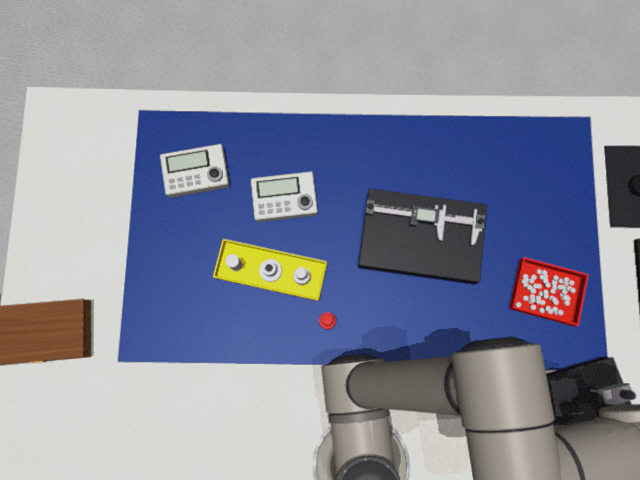

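View pics/scene0.png

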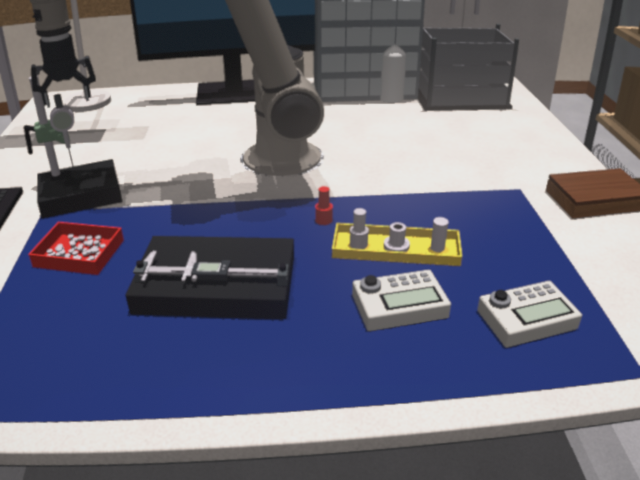

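The top view shows the tray at (270,269) holding the pin (233,262), the bush (270,269) and the shaft with its narrow neck (302,275). The red look-alike shaft is at (328,320). There are two loggers, with keys at (305,201) and (215,173). The robot base projects to about (360,462), so the logger at (305,201) is the nearer one. The caliper is at (425,235), with its fixed jaw on the right (475) and its moving jaw at about 441.

```bash
cat > h.py <<'E'
import numpy as np,cv2
from plant import vision
def cloud(d,n):
    c=vision.get_calibration(n);K=c["intrinsics"]
    v,u=np.mgrid[0:480,0:640].astype(np.float32)
    q=cv2.undistortPoints(np.stack([u.ravel(),v.ravel()],1)[:,None],K,c["distortion"])[:,0]
    X=np.c_[q,np.ones(len(q))]*d.reshape(-1,1)
    return ((X-c["t"])@c["R"]).reshape(480,640,3)
def ray(u,v,n,z):
    c=vision.get_calibration(n)
    q=cv2.undistortPoints(np.array([[[u,v]]],np.float64),c["intrinsics"],c["distortion"])[0,0]
    r=c["R"].T@np.r_[q,1]; o=-c["R"].T@c["t"]
    return o+r*(z-o[2])/r[2]
def rect(P):
    (c,s,a)=cv2.minAreaRect(P.astype(np.float32)*1000); return np.round(c,1),np.round(s,1),round(a,2)
def big(m):
    n,l,s,_=cv2.connectedComponentsWithStats(m.astype(np.uint8)); return l==1+np.argmax(s[1:,4])
E
python3 - <<'E'
from h import *
for n in("top","scene"):
    f=np.load(n+"0.npz");p=f["p"].astype(int);d=f["d"];W=cloud(d,n);hsv=cv2.cvtColor(f["p"],cv2.COLOR_RGB2HSV)
    H,S,V=[hsv[...,i].astype(int) for i in range(3)]
    x,y,z=[W[...,i] for i in range(3)]
    print(n)
    ye=(H>20)&(H<35)&(S>120)&(V>80); ye=big(ye); m=ye&(z>.018); print("tray",rect(W[m][:,:2]),np.median(z[m]))
    g=big((V<75)&(z>.04)&(z<.06)&(x>.3)&(abs(y)<.5)); print("granite",rect(W[g][:,:2]),np.median(z[g]))
    tr=cv2.dilate(ye.astype(np.uint8),np.ones((25,25)))>0
    m=tr&(z>.045)&(S<60)
    k,l,s,c=cv2.connectedComponentsWithStats(m.astype(np.uint8))
    for i in range(1,k):
        if s[i,4]>10:
            q=W[l==i]; t=q[q[:,2]>np.percentile(q[:,2],95)-.006]; e=cv2.minEnclosingCircle(t[:,:2].astype(np.float32)*1000)
            print(" part",c[i].round(),s[i,4],"top z",np.percentile(q[:,2],95).round(4),t.mean(0).round(4),np.round(e[0],1),round(e[1],1))
    m=(V<80)&(z>.047)&(z<.062)&(H>=0)&(x>.3)&~cv2.dilate(g.astype(np.uint8),np.ones((15,15))).astype(bool)
    k,l,s,c=cv2.connectedComponentsWithStats(m.astype(np.uint8))
    for i in range(1,k):
        if s[i,4]>15: print(" key",c[i].round(1),s[i,4],W[l==i].mean(0).round(4))
f=np.load("top0.npz")["p"]
a=cv2.resize(f[180:290,355:495],None,fx=5,fy=5,interpolation=cv2.INTER_CUBIC); cv2.imwrite("pics/cal.png",a[:,:,::-1])
a=cv2.resize(f[140:310,200:350],None,fx=3.5,fy=3.5,interpolation=cv2.INTER_CUBIC); cv2.imwrite("pics/parts.png",a[:,:,::-1])
E
```

```text
top
tray (array([429.2, 187.7]), array([392. , 193.1]), 55.53) 0.024332029050788167
granite (array([ 521.3, -144.9]), array([299.4, 143.5]), 82.95) 0.0486509407838345
 part [233. 261.] 157 top z 0.0768 [0.4661 0.3143 0.1052] [360.8 205.2] 174.3
 part [268. 268.] 150 top z 0.0589 [0.4575 0.2325 0.056 ] [458.1 232.3] 16.9
 part [301. 274.] 124 top z 0.0916 [0.4393 0.1519 0.1105] [346.3 119.2] 114.3
 key [213.8 172.5] 47 [0.6983 0.3783 0.0577]
 key [424.9 202.2] 1003 [ 0.6326 -0.1544  0.0502]
 key [304.5 200.4] 46 [0.6305 0.1477 0.0555]
 key [268.6 267.3] 27 [0.4596 0.2317 0.0539]
scene
tray (array([976.6, 136.9]), array([ 268.8, 1146.5]), 79.49) 0.023130582185593496
granite (array([ 556.7, -148.8]), array([299.6, 206.2]), 83.51) 0.050018800332303305
 part [359. 222.] 231 top z 0.0889 [0.4761 0.1457 0.1004] [987.3  64.5] 549.8
 part [440. 227.] 263 top z 0.0752 [0.4879 0.3167 0.0788] [998.7 156.9] 559.9
 part [397. 229.] 171 top z 0.0583 [0.4653 0.231  0.0558] [462.8 231.7] 19.2
 key [370.2 280.3] 95 [0.6397 0.147  0.0564]
 key [500.6 295. ] 105 [0.7077 0.3775 0.0574]
```

View pics/cal.png

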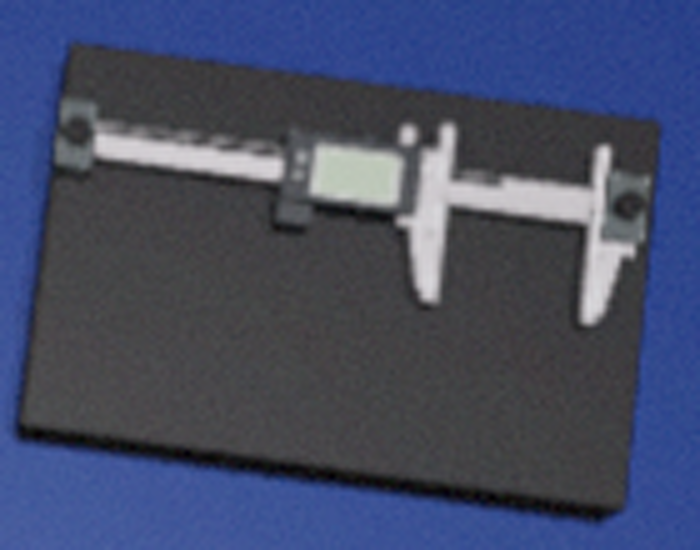

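View pics/parts.png

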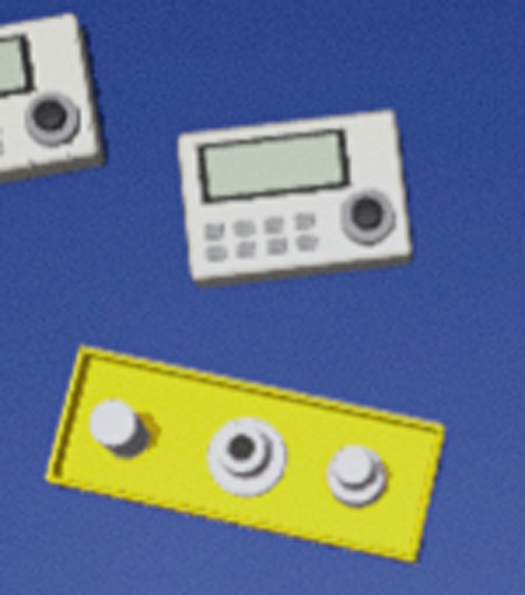

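The calibrated view confirms the shaft (neck plus thick foot) at the right end of the tray. The nearer logger's key is at crop (368,213), which is full-image (305,201). In the caliper crop the fixed jaw is at the right and the moving jaw sits about 75 mm open. Next I'll refine all of these with rays from both views.

```bash
python3 - <<'E'
from h import *
vis={"top":dict(shaft=(302,272),key=(304.5,200.4),seed=(1,)),"scene":dict(shaft=(359,222),key=(370,280))}
for n in("top","scene"):
    f=np.load(n+"0.npz");d=f["d"];W=cloud(d,n);hsv=cv2.cvtColor(f["p"],cv2.COLOR_RGB2HSV)
    H,S,V=[hsv[...,i].astype(int) for i in range(3)];x,y,z=[W[...,i] for i in range(3)]
    R=lambda pts,zz:np.array([ray(u,v,n,zz)[:2] for u,v in pts])
    print(n)
    # shaft neck top: pixels high in z, low saturation
    yy,xx=np.mgrid[0:480,0:640]
    near=lambda c,r:(abs(xx-c[0])<r)&(abs(yy-c[1])<r)
    for nm,lo,hi,top in(("shaft",.083,.097,.089),):
        m=big(near(vis[n][nm],25)&(z>lo)&(z<hi)&(S<70)); P=R(np.c_[xx[m],yy[m]],top); print(nm,m.sum(),P.mean(0).round(4),rect(P))
    # key: dark pixels in collar
    m=big(near(vis[n]["key"],9)&(V<75)); P=R(np.c_[xx[m],yy[m]],.054); print("key",m.sum(),P.mean(0).round(4),rect(P))
    # granite: silhouette of top face
    blue=(H>105)&(H<130)&(S>120)
    m=big(cv2.morphologyEx(((~blue)&(z>.040)&(z<.1)&(x>.42)&(x<.72)&(y<.05)&(y>-.34)).astype(np.uint8),cv2.MORPH_OPEN,np.ones((3,3))))
    P=R(np.c_[xx[m],yy[m]],.05); print("granite",rect(P))
    # jaws / light metal at .071
    c,s,a=cv2.minAreaRect(P.astype(np.float32)); 
    w=(m)&(V>120)&(S<60); P=R(np.c_[xx[w],yy[w]],.071)
    th=np.deg2rad(-6.6);Rm=np.array([[np.cos(th),-np.sin(th)],[np.sin(th),np.cos(th)]])
    q=(P-c)@Rm*1000  # station coords
    s=(q[:,0]<32)&(q[:,0]>-20); q=q[s]
    for b in range(-20,35,5):
        t=np.sort(q[(q[:,0]>=b)&(q[:,0]<b+5)][:,1]); 
        if len(t)>1:
            g=np.split(t,np.where(np.diff(t)>12)[0]+1); print(b,[(r[0].round(1),r[-1].round(1)) for r in g])
    dk=near((0,0),0)
E
```

```text
top
shaft 83 [0.4423 0.1527] (array([441.7, 152.4]), array([24. , 23.7]), 45.99)
key 45 [0.6311 0.1475] (array([630.6, 147.9]), array([18.2, 17.6]), 1.41)Traceback (most recent call last):
  File "<stdin>", line 18, in <module>
  File "<stdin>", line 6, in <lambda>
  File "h.py", line 10, in ray
    c=vision.get_calibration(n)
ValueError: time passes only in moves, steps and waits
```

```bash
cat >> h.py <<'E'
C={n:vision.get_calibration(n) for n in("top","scene")}
def rays(pts,n,z):
    c=C[n];q=cv2.undistortPoints(np.array(pts,np.float64)[:,None],c["intrinsics"],c["distortion"])[:,0]
    r=np.c_[q,np.ones(len(q))]@c["R"]; o=-c["R"].T@c["t"]
    return (o+r*((z-o[2])/r[:,2:]))[:,:2]
E
python3 - <<'E'
from h import *
from plant import get_clock
vis={"top":dict(shaft=(302,272),key=(304.5,200.4)),"scene":dict(shaft=(359,222),key=(370,280))}
yy,xx=np.mgrid[0:480,0:640]
near=lambda c,r:(abs(xx-c[0])<r)&(abs(yy-c[1])<r)
px=lambda m:np.c_[xx[m],yy[m]]
for n in("top","scene"):
    f=np.load(n+"0.npz");d=f["d"];W=cloud(d,n);hsv=cv2.cvtColor(f["p"],cv2.COLOR_RGB2HSV)
    H,S,V=[hsv[...,i].astype(int) for i in range(3)];x,y,z=[W[...,i] for i in range(3)]
    print(n)
    m=big(near(vis[n]["shaft"],25)&(z>.083)&(z<.097)&(S<70)); P=rays(px(m),n,.089); print("shaft",m.sum(),P.mean(0).round(4),rect(P))
    m=big(near(vis[n]["key"],9)&(V<75)); P=rays(px(m),n,.054); print("key",m.sum(),P.mean(0).round(4),rect(P))
    blue=(H>105)&(H<130)&(S>120)
    m=(~blue)&(z>.046)&(z<.1)&(x>.42)&(x<.72)&(y<.05)&(y>-.34)
    m=big(cv2.morphologyEx(m.astype(np.uint8),cv2.MORPH_OPEN,np.ones((3,3))))
    P=rays(px(m),n,.05); print("granite",rect(P)); c,s,a=cv2.minAreaRect(P.astype(np.float32))
    w=m&(V>120)&(S<60); P=rays(px(w),n,.071)
    th=np.deg2rad(a-90);Rm=np.array([[np.cos(th),-np.sin(th)],[np.sin(th),np.cos(th)]])
    q=(P-c)@Rm*1000
    for b in range(-20,65,5):
        t=np.sort(q[(q[:,0]>=b)&(q[:,0]<b+5)][:,1])
        if len(t)>1: print(b,[(r[0].round(1),r[-1].round(1)) for r in np.split(t,np.where(np.diff(t)>10)[0]+1)])
    gr=m&(H>30)&(H<90)&(S>15)&(V>120); 
    if gr.sum()>5: print("green",gr.sum(),((rays(px(big(gr)),n,.076)-c)@Rm*1000).mean(0))
print(get_clock())
E
```

```text
top
shaft 83 [0.4423 0.1527] (array([441.7, 152.4]), array([24. , 23.7]), 45.99)
key 45 [0.6311 0.1475] (array([630.6, 147.9]), array([18.2, 17.6]), 1.41)
granite (array([ 553.2, -153. ]), array([182. , 301.5]), 0.06)
-20 [(np.float64(30.8), np.float64(58.7))]
-15 [(np.float64(30.8), np.float64(56.2))]
-10 [(np.float64(30.9), np.float64(56.3))]
-5 [(np.float64(31.0), np.float64(56.4))]
0 [(np.float64(28.5), np.float64(56.4))]
5 [(np.float64(28.6), np.float64(54.0))]
10 [(np.float64(28.7), np.float64(54.1))]
15 [(np.float64(18.7), np.float64(18.7)), (np.float64(28.8), np.float64(54.2))]
20 [(np.float64(16.3), np.float64(67.0))]
25 [(np.float64(-13.8), np.float64(31.5)), (np.float64(59.4), np.float64(67.0))]
30 [(np.float64(-18.7), np.float64(54.4))]
35 [(np.float64(-21.1), np.float64(54.5))]
40 [(np.float64(-1.0), np.float64(64.8))]
45 [(np.float64(29.3), np.float64(64.8))]
50 [(np.float64(29.4), np.float64(39.5))]
55 [(np.float64(26.9), np.float64(39.6))]
60 [(np.float64(27.0), np.float64(39.6))]
green 89 [-0.4675158  41.16113651]
scene
shaft 87 [0.4523 0.1505] (array([453.8, 150.3])
[... 1271 characters left out ...]
40 [(np.float64(-118.3), np.float64(-29.0)), (np.float64(-18.2), np.float64(24.0)), (np.float64(41.0), np.float64(133.3))]
45 [(np.float64(-117.4), np.float64(-66.5)), (np.float64(-43.6), np.float64(-28.4)), (np.float64(-7.5), np.float64(22.7)), (np.float64(60.7), np.float64(62.5)), (np.float64(73.7), np.float64(131.7))]
50 [(np.float64(-115.7), np.float64(-111.9)), (np.float64(-92.6), np.float64(-69.6)), (np.float64(-42.9), np.float64(-29.0))]
55 [(np.float64(-117.9), np.float64(-112.2)), (np.float64(-41.6), np.float64(-18.3))]
60 [(np.float64(-119.0), np.float64(-111.3)), (np.float64(-42.2), np.float64(-34.6)), (np.float64(-23.3), np.float64(-17.1))]
green 107 [38.26986075  4.1297433 ]
0.1
```

```bash
python3 - <<'E'
from h import *
n="top"
def cr(p,z): return rays(np.array(p,float)/5+[354.6,179.6],n,z)
g=cr([(72,45),(660,125),(607,510),(22,428)],.05);print("granite",g.round(4),g.mean(0).round(4),np.linalg.norm(np.roll(g,-1,0)-g,axis=1).round(4))
s=cr([(628,207),(75,128)],.086); v=s[1]-s[0];th=np.arctan2(-v[0],v[1]);print("screws",s.round(4),np.linalg.norm(v),np.rad2deg(th))
f=cr([(578,322),(441,302)],.071)
for yaw in(-6.6,np.rad2deg(th)):
    a=np.deg2rad(yaw);R=np.array([[np.cos(a),-np.sin(a)],[np.sin(a),np.cos(a)]])
    print(yaw,"O from screws",(s-np.array([[.045,-.130],[.045,.141]])@R.T).round(4),"from fixed tip",(f[0]-R@[-.013,-.115]).round(4),"moving tip rel fixed",((f[1]-f[0])@R).round(4))
# scene screws : dark blobs
p=np.load("scene0.npz")["p"][225:325,120:305]
cv2.imwrite("pics/sc.png",cv2.resize(p,None,fx=4,fy=4,interpolation=cv2.INTER_CUBIC)[:,:,::-1])
E
```

```text
granite [[ 0.6657 -0.0142]
 [ 0.629  -0.3085]
 [ 0.4342 -0.2765]
 [ 0.4693  0.0094]] [ 0.5496 -0.1474] [0.2967 0.1974 0.2881 0.1978]
screws [[ 0.5779 -0.2821]
 [ 0.6129 -0.0135]] 0.2709123427403406 -7.437867195457514
-6.6 O from screws [[ 0.5481 -0.1478]
 [ 0.552  -0.1484]] from fixed tip [ 0.5495 -0.1473] moving tip rel fixed [0.0011 0.0669]
-7.437867195457514 O from screws [[ 0.5501 -0.1474]
 [ 0.5501 -0.1475]] from fixed tip [ 0.5512 -0.1477] moving tip rel fixed [0.0001 0.0669]
```

View pics/sc.png

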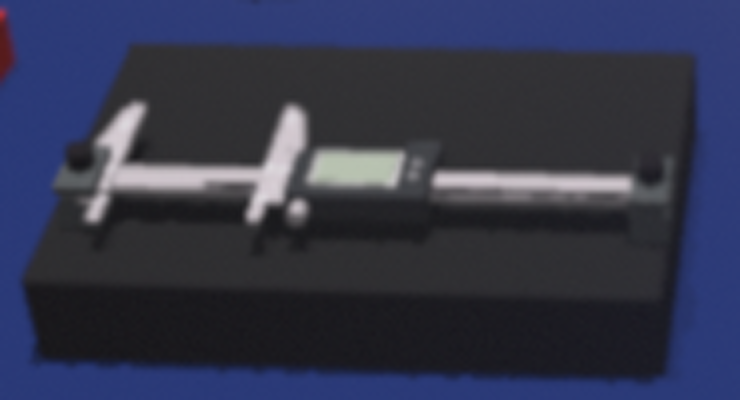

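In the scene crop the caliper looks as expected, with the slider housing at (365,180), the moving jaw at (285,160) and the fixed jaw at (120,150). The station estimates from screws, corners and jaw tip agree at O = (0.550, -0.1476), yaw about -7°, opening about 68 mm. Now I'll grasp the shaft.

```bash
cat > g.py <<'E'
from plant import *
import numpy as np
YAW=-7.1;a=np.deg2rad(YAW);R2=np.array([[np.cos(a),-np.sin(a)],[np.sin(a),np.cos(a)]]);O=np.array([.5500,-.1476])
def st(x,y): return O+R2@[x,y]
def P(xy,z): return [float(xy[0]),float(xy[1]),float(z)]
E
python3 - <<'E'
from g import *
print(get_tool_rot())
for psi in(83,-97):
    for p in (P((.4425,.1525),.221),P(st(.008,-.085),.267),P((.633,.1475),.2)): print(psi,np.round(solver.inverse_kinematics(p,[180,0,psi]) if solver.inverse_kinematics(p,[180,0,psi]) is not None else [],0))
E
```

```text
[-1.79919490e+02 -1.12340994e-02  1.59155019e+01]
83 [ 10.  28. 109.  -0.  43.  17.]
83 [-30.  35.  86.   0.  59. -23.]
83 [ 6. 44. 79. -0. 57. 13.]
-97 [  10.   28.  109.   -0.   43. -163.]
-97 [-30.  35.  86.  -0.  59. 157.]
-97 [   6.   44.   79.   -0.   57. -167.]
```

```bash
echo 'ORI=[180,0,83]' >> g.py; python3 - <<'E'
from g import *
from h import cv2
s=(.4425,.1525)
ctrl.goto(P(s,.36),ORI); grip(.06,25)
ctrl.line_to(P(s,.221),velocity=.12); print(get_clock(),get_contact_force())
grip(.0,25); print(get_gripper_width(),get_finger_force(),get_contact_force())
ctrl.line_to(P(s,.35),velocity=.12); print(get_clock(),get_gripper_width(),get_contact_force(),get_tcp_pos())
p,d=vision.capture("scene"); cv2.imwrite("pics/lift.png",cv2.resize(p[60:300,240:520],None,fx=2.5,fy=2.5)[:,:,::-1])
E
```

```text
4.3417 [-0.50507769 -0.10960523  0.51119726]
0.025143892400437795 29.05293345451355 [ 1.59725587 -0.32912876  4.72345691]
5.9667 0.02494721822024562 [ 0.41013067  0.09945919 -2.2673891 ] [0.44225301 0.1524324  0.34923097]
```

View pics/lift.png

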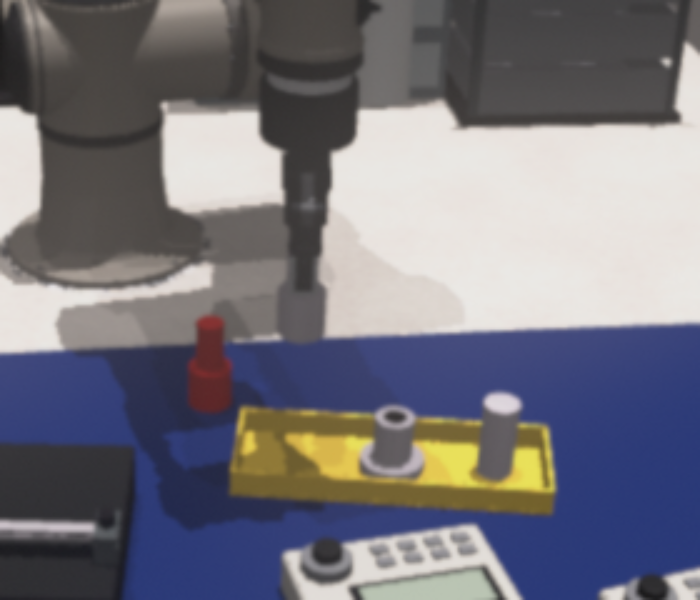

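The picture shows the shaft hanging upright in the fingers at (300,300), with bush and pin standing in the tray. Next I set it down between the jaws.

```bash
python3 - <<'E'
from g import *
from h import cv2
s=st(.008,-.083)
ctrl.goto(P(s,.34),ORI)
ctrl.line_to(P(s,.275),velocity=.08); print(get_clock(),get_contact_force())
print(ctrl.line_to(P(s,.262),velocity=.012,max_force=3)); ctrl.dwell(.2)
print(get_clock(),get_tcp_pos(),get_contact_force())
p,d=vision.capture("scene"); cv2.imwrite("pics/place.png",cv2.resize(p[150:325,100:320],None,fx=3,fy=3,interpolation=cv2.INTER_CUBIC)[:,:,::-1])
E
```

```text
8.4583 [-0.75972586  1.2676767  -1.74126539]
True
9.3417 [ 0.54771298 -0.23095783  0.26749584] [0.68699601 0.30171716 5.74951703]
```

View pics/place.png

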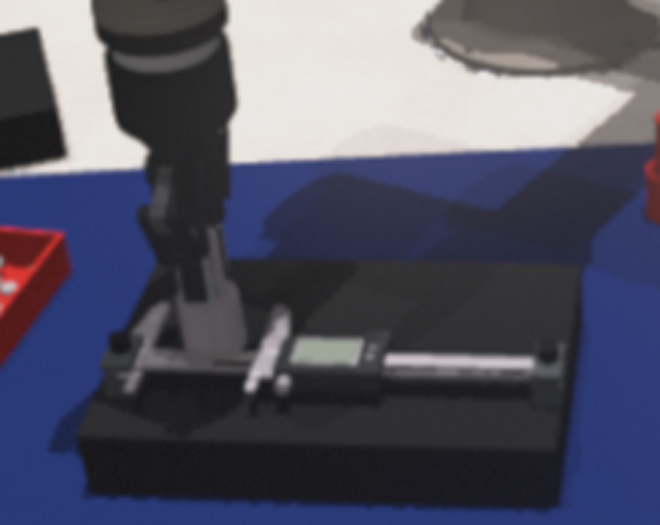

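The shaft stands on the granite between the two jaws at (215,325), at the expected height. I release it, retreat, and measure the shaft and slider from above.

```bash
python3 - <<'E'
from g import *
from h import *
s=get_tcp_pos()
grip(.055); ctrl.line_to([s[0],s[1],.33],velocity=.12)
c=st(.045,.06); ctrl.goto(P(c,.33),ORI)   # aside, +y
print(get_clock())
p,d=vision.capture("top"); 
p2,d2=vision.capture("scene"); np.savez("t1.npz",p=p,d=d,p2=p2,d2=d2)
yy,xx=np.mgrid[0:480,0:640]
W=cloud(d,"top");S=cv2.cvtColor(p,cv2.COLOR_RGB2HSV)[...,1]
z=W[...,2];t=st(.008,-.083)
m=(np.hypot(W[...,0]-t[0],W[...,1]-t[1])<.03)&(z>.125)&(z<.145)
print("shaft",m.sum(),((rays(np.c_[xx[m],yy[m]],"top",.135)-O)@R2).mean(0) if m.sum() else 0)
a=np.hstack([cv2.resize(p[180:290,390:500],(550,550),interpolation=cv2.INTER_CUBIC)])
cv2.imwrite("pics/t1.png",a[:,:,::-1])
E
```

```text
11.1083
shaft 102 [ 0.00375566 -0.08301938]
```

View pics/t1.png

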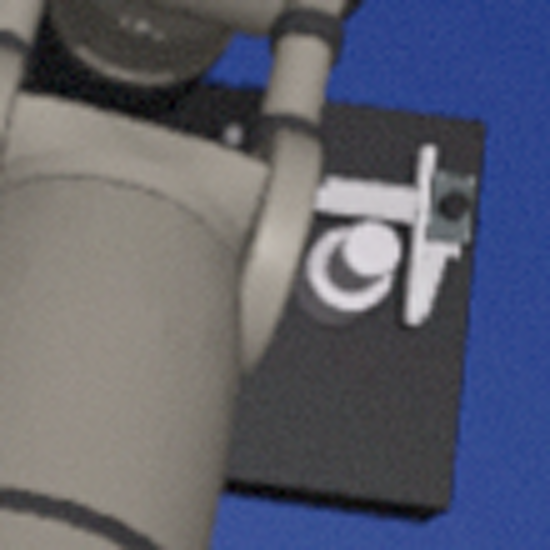

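The shaft stands clear of the fixed jaw at station (4 to 8, -83) mm. Next I pinch the slider housing across its width.

```bash
python3 - <<'E'
from g import *
c=st(.045,-.002)
grip(.06,20)
ctrl.goto(P(c,.30),ORI)
print(ctrl.line_to(P(c,.233),velocity=.06,max_force=10),get_clock(),get_tcp_pos(),get_contact_force())
grip(.0,20); print(get_gripper_width(),get_finger_force(),get_contact_force()@np.c_[np.r_[R2[:,0],0],np.r_[R2[:,1],0],[0,0,1]],get_clock())
E
```

```text
False 13.0833 [ 0.59456201 -0.15521361  0.2335148 ] [-0.26669193  0.32045686 -0.0805294 ]
0.03540449420629723 28.41097891330719 [10.61036586  1.22651666 -2.17618204] 13.4167
```

```bash
cat >> g.py <<'E'
def F(): return (get_contact_force()@np.c_[np.r_[R2[:,0],0],np.r_[R2[:,1],0],[0,0,1]]).round(2)
E
python3 - <<'E'
from g import *
x=.045;y=-.002
for i in range(5):
    f=F(); print(x,f)
    if abs(f[0])<3.5: break
    x+=np.sign(f[0])*.0007; ctrl.line_to(P(st(x,y),.233),velocity=.01)
y-=.018
print(ctrl.line_to(P(st(x,y),.233),velocity=.03,max_force=14),F(),get_clock())
y=((np.array(get_tcp_pos())[:2]-O)@R2)[1]
print(ctrl.line_to(P(st(x,y-.022),.233),velocity=.008,max_force=7),F(),get_clock())
print((np.array(get_tcp_pos())[:2]-O)@R2); ctrl.dwell(.3); print(F())
E
```

```text
0.045 [10.61  1.23 -2.18]
0.0457 [8.52 1.39 0.21]
0.0464 [5.7  1.68 1.55]
0.047099999999999996 [5.4  0.57 5.17]
0.047799999999999995 [3.11 0.92 7.06]
False [2.14 0.1  6.52] 15.1667
True [0.23 2.32 4.12] 16.9
[ 0.04844848 -0.03387097]
[-1.6   0.78  5.72]
```

```bash
python3 - <<'E'
from g import *
from h import *
p,d=vision.capture("scene")
print(get_gripper_width(),get_finger_force(),F())
yy,xx=np.mgrid[0:480,0:640];o=np.load("t1.npz")
for dd in(o["d2"],d):
    W=cloud(dd,"scene");q=(W[...,:2]-O)@R2;z=W[...,2]
    m=(abs(q[...,0]-.01)<.035)&(q[...,1]>-.14)&(q[...,1]<-.05)&(z>.115)&(z<.145)
    print("neck",m.sum(),np.median(q[m],0),np.percentile(q[m][:,1],[3,97]))
cv2.imwrite("pics/shut.png",cv2.resize(p[200:310,120:305],None,fx=4,fy=4,interpolation=cv2.INTER_CUBIC)[:,:,::-1])
E
```

```text
0.03514937366464826 29.33225691318512 [-1.32  1.56  5.22]
neck 192 [ 0.01767445 -0.08047299] [-0.09293818 -0.07050951]
neck 191 [ 0.01723327 -0.09387302] [-0.10653824 -0.08417244]
```

View pics/shut.png

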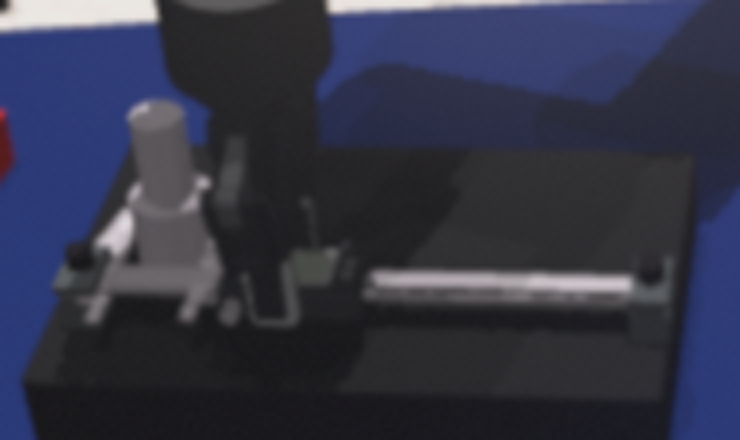

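The shaft has been pushed about 13 mm and the jaw gap looks shut on it, with the shaft upright at (165,200). The force doesn't yet show definite pressure, so I press on in small steps.

```bash
python3 - <<'E'
from g import *
x,y=(np.array(get_tcp_pos())[:2]-O)@R2
z=get_tcp_pos()[2]
for i in range(10):
    y-=.0005
    r=ctrl.line_to(P(st(x,y),z),velocity=.006,max_force=12); ctrl.dwell(.1)
    f=F(); print(i,r,f,((np.array(get_tcp_pos())[:2]-O)@R2).round(4),round(get_clock(),2))
    if f[1]>9 or r: break
ctrl.dwell(.4);print(F(),get_gripper_width())
E
```

```text
0 False [-1.07  4.02  4.77] [ 0.0484 -0.034 ] 17.6
1 False [-1.14  7.6   5.05] [ 0.0484 -0.0342] 17.95
2 False [-0.87  7.71  5.57] [ 0.0484 -0.0343] 18.3
3 False [-0.79 10.09  6.32] [ 0.0484 -0.0345] 18.65
[-0.56  9.95  6.39] 0.035163678236398425
```

The slider now resists firmly: about 10 N with almost no motion, so roughly 8 N on the jaws. I let go, check, and press the send key.

```bash
python3 - <<'E'
from g import *
from h import *
grip(.06); t=get_tcp_pos(); ctrl.line_to([t[0],t[1],.33],velocity=.1)
k=(.633,.1475)
ctrl.goto(P(k,.28),ORI); grip(.0,20)
ctrl.line_to(P(k,.235),velocity=.08)
r=ctrl.line_to(P(k,.2185),velocity=.015,max_force=9); ctrl.dwell(.3)
print(r,get_tcp_pos(),F(),get_clock())
p,d=vision.capture("scene")
W=cloud(d,"scene");q=(W[...,:2]-O)@R2;z=W[...,2]
m=(abs(q[...,0]-.01)<.035)&(q[...,1]>-.14)&(q[...,1]<-.05)&(z>.115)&(z<.145)
print("neck",m.sum(),np.median(q[m],0))
cv2.imwrite("pics/key.png",cv2.resize(p[190:340,120:470],None,fx=2.2,fy=2.2,interpolation=cv2.INTER_CUBIC)[:,:,::-1])
E
```

```text
True [0.63308744 0.14751855 0.22547871] [-0.47 -0.07  5.54] 24.15
neck 190 [ 0.01719386 -0.09404453]
```

View pics/key.png

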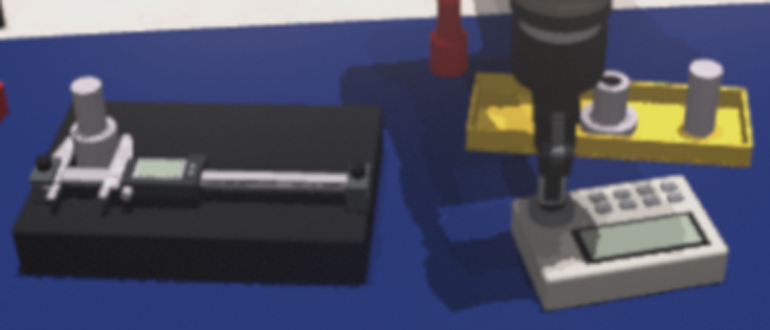

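The caliper is shut on the upright shaft and the tip is on the send key, but the stop came early. I press further in steps and watch the force.

```bash
python3 - <<'E'
from g import *
k=(.633,.1475); z=get_tcp_pos()[2]
for i in range(12):
    z-=.001; ctrl.line_to(P(k,z),velocity=.02); ctrl.dwell(.1)
    f=F(); print(round(z,4),get_tcp_pos()[2].round(4),f,round(get_clock(),2))
    if f[2]>16: break
ctrl.dwell(.2)
E
```

```text
0.2245 0.2255 [-2.2  -0.96  7.86] 24.55
0.2235 0.2254 [-3.98 -0.79 13.9 ] 24.9
0.2225 0.2252 [-6.22 -2.13 18.4 ] 25.25
```

```bash
python3 - <<'E'
from g import *
from h import *
t=get_tcp_pos(); ctrl.line_to([t[0],t[1],.30],velocity=.15); print(F(),get_clock())
yy,xx=np.mgrid[0:480,0:640]
for n,c in(("top",(304,200)),("scene",(370,280))):
    f=np.load(n+"0.npz");W=cloud(f["d"],n);V=cv2.cvtColor(f["p"],cv2.COLOR_RGB2HSV)[...,2]
    b=np.s_[c[1]-10:c[1]+13,c[0]-12:c[0]+14]
    print(n);print(V[b][::2, ::1]); print((W[b][...,2]*1000).astype(int)[::2,::1])
E
```

```text
[-0.6   0.37 -0.52] 26.1167
top
[[203 201 200 203 202 147  70  91 199 218 219 217 217 217 218 219 216 217
  217 218 219 208 149  96 132 145]
 [163 137 116 118 104  71  62  86 170 210 219 219 218 217 217 217 218 219
  217 219 219 215 172 111 132 144]
 [163 164 166 167 173 179 195 210 212 210 205 190 182 181 171 178 196 207
  215 218 219 217 196 135  99 132]
 [219 218 219 218 219 219 212 193 170 155 142 114  96 112 125 140 155 164
  177 206 219 220 205 144  95 132]
 [218 216 217 217 217 195 169 163 139  87  58  57  56  59  50  56  95 149
  161 166 206 218 208 148 128 142]
 [219 218 218 219 217 183 161 164 114  67  63  67  72  69  70  57  54 108
  154 165 169 206 213 169 110 132]
 [216 218 219 217 217 183 165 163 118  72  73  80  83  77  82  67  64 130
  161 166 145 199 220 196 128 130]
 [217 218 219 217 218 193 171 169 166 140  85  67  66  58  54  63 119 160
  168 145 136 202 220 205 141 115]
 [217 220 218 218 217 211 173 151 162 170 170 159 152 153 163 169 169 159
  135 154 204 218 220 207 148  89]
 [218 217 217 219 218 219 218 196 158 133 138 144 151 153 148 133 124 159
  200 218 219
[... 3161 characters left out ...]
57  61  56
   59  46  47  47  38  35  35  35]
 [ 35  35  48  47  46  47  52  53  55  55  55  57  56  54  57  56  55  53
   50  48  48  48  46  34  37  34]
 [ 36  35  47  48  46  46  47  47  50  53  53  51  53  53  51  50  51  51
   46  46  48  46  46  34  38  35]
 [ 35  35  42  45  46  47  49  48  45  48  48  49  50  46  47  44  46  48
   47  46  47  44  45  35  36  36]
 [ 34  32  39  41  44  43  43  47  46  46  46  48  47  49  46  48  46  47
   46  46  42  43  37  33  34  34]
 [ 34  33  35  36  38  42  41  41  42  45  43  45  45  44  45  43  45  44
   44  43  41  39  34  39  37  35]
 [ 33  34  36  34  33  35  35  39  39  40  42  39  42  37  39  39  39  37
   37  34  36  34  34  37  35  36]]
```

The depth shows the collar top at about 46 mm, below the fully-down key face at 48 mm, so the hard stop was probably the key bottoming with the shut tips a few mm longer than nominal. A slow re-press with the force profile will check that.

```bash
python3 - <<'E'
from g import *
k=(.633,.1475); ctrl.line_to(P(k,.236),velocity=.12)
for z in np.arange(.234,.2215,-.0015):
    ctrl.line_to(P(k,z),velocity=.02); ctrl.dwell(.1); f=F()
    print(round(z,4),get_tcp_pos()[2].round(4),f,round(get_clock(),2))
    if f[2]>14: break
ctrl.dwell(.2)
E
```

```text
0.234 0.2345 [-0.49 -0.19  0.57] 27.15
0.2325 0.2325 [ 0.04  0.32 -0.1 ] 27.5
0.231 0.2312 [ 0.89 -0.59  1.45] 27.85
0.2295 0.2297 [1.1  1.21 1.26] 28.2
0.228 0.2281 [0.81 0.49 2.16] 28.55
0.2265 0.2266 [ 1.36 -0.78  4.86] 28.9
0.225 0.2255 [0.28 1.18 6.81] 29.25
0.2235 0.2253 [-2.49 -1.01 14.64] 29.6
```

The force ramps from about .2315 to 5 N at .2255 and then hits a hard stop, so the key went through its full 6 mm. I retreat, check that nothing has moved, and hand in.

```bash
python3 - <<'E'
from g import *
from h import *
k=(.633,.1475); ctrl.line_to(P(k,.32),velocity=.12); ctrl.dwell(.3)
p,d=vision.capture("scene")
W=cloud(d,"scene");q=(W[...,:2]-O)@R2;z=W[...,2]
m=(abs(q[...,0]-.01)<.035)&(q[...,1]>-.14)&(q[...,1]<-.05)&(z>.115)&(z<.145)
print("neck",m.sum(),np.median(q[m],0),F(),get_clock())
if m.sum()>150 and np.median(q[m],0)[1]<-.0925: print(ticket.hand_in())
E
```

```text
neck 193 [ 0.0178313  -0.09371095] [0.14 0.5  0.33] 31.1083
the job is handed in; nothing more can be done
None
```

The job is handed in at 31 s of the 51 s allowed: the shaft stands upright in the shut caliper, the send key was pressed to its stop and released, and bush and pin looked undisturbed in the last picture I viewed; the judge's verdict wasn't shown.

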